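Hold the cowl's access panel shut

ROBOT

A 7-joint arm with a two-finger parallel gripper is mounted at the origin on the work surface. World frame = base frame: x ahead of the robot, y to its left, z up, the work surface at z = 0. Lengths are in m, angles in rad, forces in N, time in s.
With the tool pointing down it reaches from about 0.375 to 0.925 m from the base axis. Payload 3.1 kg.
Tool frame: the origin (TCP) lies between the finger pads; the fingertips stand 19 mm ahead of it and the grasp point (between the pads) is the TCP; z points along the fingers, y is the line along which they close (so a half turn about z gives the same grasp; the last joint's range is limited). The gripper opens to 85 mm and grips with 20 to 120 N. Pads are 22 mm wide; open, the fingers measure 114 mm over their backs; the gripper's body (76 mm by 85 mm) begins 54 mm behind the grasp point. The pads swing forward as they close: fully open they stand 13 mm farther back than shut.
Start: joints at [-1.269, 0.383, 0.044, 1.598, -0.018, 1.161, -0.05], TCP at [0.253, 0.599, 0.25] pointing down, gripper open.
Joint ranges: [-2.61, 2.61], [-0.41, 2.15], [-1.48, 1.57], [0, 2.5], [-1.57, 4.71], [0.05, 1.97], [-2.85, 2.85]. Speed limits (rad/s): [2.79, 2.79, 3.14, 3.14, 3.14, 3.14, 3.14].

INTERFACE

Orientations are given as a unit quaternion [x, y, z, w].
In Python, from bench import move_ptp, movel, move_j, move_gripper, pause, inverse_kinematics, read_camera, camera_params, MotionError, sign_off, look_for, tip_of, read_time_s, read_qpos, read_joint_vel, read_effort, read_eef_pos, read_tcp_rot, read_ft_force, read_ft_torque, read_finger_gap, read_grasp_force gives the robot as it stands. Calls block until the motion is done:
- move_ptp(position, orientation): joint-space move of the TCP to a pose.
- movel(position, orientation=None, speed=0.15): straight line of the TCP; orientation=None keeps the orientation; speed is the mean speed in m/s.
- move_j(angles): joint-space move.
- move_gripper(opening, effort=None): finger opening in m; effort is the grip in N (None keeps the last); returns when the fingers have stopped.
- pause(seconds).
- inverse_kinematics(position, orientation): joint angles nearest the present ones, or None.
- read_camera(name): name is "scene" or "top" or "wrist"; returns the picture (480x640x3 uint8, red, green, blue); there is no depth.
- camera_params(name): a dict with "K" (3x3 intrinsics, pixels), "camera_from_world" (4x4, takes a point from world to camera coordinates). Camera axes: x right, y down, z forward; pixel columns grow to the right and rows downward; lengths in m; the calibration is good to about 2 mm. The wrist camera is an equidistant fisheye: a pixel r from the principal point sees the ray r / f radians off the axis. A picture is of the moment at which its call begins: read the wrist's pose just before it. camera_params takes no time and is no camera call; for the wrist camera it gives the pose at the moment of the call.
A pose or a line that the arm cannot do raises MotionError and nothing moves.
- sign_off(): hands the job in; it is judged then, once.
Trained networks look in the newest picture that a camera, given by its name, has taken for a name from the list of things; names that differ only in an ending like _2 or _b are one class to them, and where a whole thing is asked for, a point or a joint stands for the part that bears it (a point fixed in the world has none). Each returns a list of dicts, best first, with "confidence" (0 to 1); they miss things now and then, are a little off and sometimes report something else, mostly with a low value. They report only what shows in the picture. A call takes as long as a camera call. They do not tell look-alikes from the thing itself.
- look_for(camera, name): "at" ([column, row] in pixels, amid what is visible of it).
- tip_of(camera, name): "at" ([column, row] in pixels: a listed point, or the origin of a listed thing).
Readings, each from a call of its own:
- read_time_s(): time.
- read_qpos(): joint angles.
- read_joint_vel(): joint speeds.
- read_effort(): joint torques, N m.
- read_eef_pos(): TCP position.
- read_tcp_rot(): TCP orientation.
- read_ft_force(): force on the tool from outside, world axes, zero at the start.
- read_ft_torque(): the same for the moment, N m.
- read_finger_gap(): finger opening in m.
- read_grasp_force(): force on a finger pad.
Only numpy, scipy, OpenCV 4.12 (cv2) and the standard library are available. Lean on these libraries where they do the work, as an engineer would, in place of code of your own. Each camera call takes 0.05 s, during which the arm holds its last target. There are 200 camera calls.

TASK

Pull the snapped-on red cap off the panel fastener and put it in the yellow parts tray. Then turn the orange quarter-turn wing until it lines up with the two yellow marks on the panel, and press the sprung panel down fully home against the blue cowl. The catch is not fitted yet, so finish still holding the panel pressed home with the gripper (on the sheet or on the wing), and leave the paper cup, tape roll and steel dolly alone.

Things in the scene. Friction and masses are not known exactly. Their poses are not given: they have to be found in the camera images.
- cowl: Blue cowl section with rounded ends fixed to the bench, 300 (x) x 230 (y) x 80 mm high, in its top an opening framed by a flat flange 80 mm above the bench. Origin: centre of the underside, on the bench; x along the 300 mm length, z up.
- panel: Bare aluminium sheet 170 (x) x 150 (y) x 4 mm, level, axes as the cowl's. Origin: centre of its underside. Springs hold it 12 mm proud (origin 92 mm above the bench); it moves only straight down, to fully home on the flange (origin at 80 mm). That takes about 12 N; let go, it springs up. A bar under it stops it after 1 mm unless the wing is within 9 degrees of the marks. It cannot be lifted.
- mark (a point): Centre of one of two yellow marks, 26 x 8 mm, painted flat on the sheet. Both lie along the panel's x axis through the fastener's axis, centred 40 mm to either side of it; this is the one on the -x side. The fastener's axis lies at x = -20 mm, y = 0 in the panel's frame. The point's axes are the panel's.
- wing_top (a point): Centre of the top of the orange wing, on the fastener's axis, 42 mm above the panel's underside. The wing is an upright block 30 mm long, 10 thick, 24 high, on a round boss of 19 mm radius whose top is 24 mm below this point and 14 mm above the sheet. Its x axis points along the wing's length. Hidden under the cap at first.
- fastener (a joint): Angle of the wing from the marks, rad: 0 when its length lies along the two yellow marks, positive counter-clockwise seen from above. It starts at 0.9 to 1.4, so it must be turned clockwise; stops at -0.6 and 1.75 bar the other way round. Turns stiffly (0.06 N m) and stays where it is left.
- cap: Red round cap, 50 mm outer diameter, 45 high, open below, upright over wing and boss, resting on the sheet. Origin: centre of its open underside, z up. Spring balls hold it: a straight upward pull of about 10 N frees it within 15 mm; it clears the wing after rising 45 mm. Grip it round the outside from above. About 40 g.
- tray: Yellow open parts tray fixed to the bench, outside 170 (x) x 150 (y) x 25 mm high, walls 4 mm, floor 4 to 5 mm. Origin: centre of its underside.
- cup: White paper cup, bystander, 80 mm across, 105 mm high. Origin: centre of its underside.
- tape: Blue roll of tape lying flat, bystander, 100 mm across, 24 mm high. Origin: centre of its underside.
- dolly: Round dark steel dolly, bystander, 68 mm across, 43 mm high. Origin: centre of its underside.
Things that resemble listed ones, but are neither listed nor needed, are in the scene too. What is shaped like the tray but black or pink is not meant.

How it is judged:
On the way, in this order (a step that is already met when the one before it is completed fails the run):
1. the cap is pulled off the fastener (z of cap in the frame of panel above 0.035 m), for 0.1 s.
2. the cap lies in the tray, let go (x of cap in the frame of tray between -0.08 and 0.08 m and y of cap in the frame of tray between -0.07 and 0.07 m and height (world z) of cap below 0.055 m and contact force between cap and the fingers below 0.1 N and linear speed of cap below 0.05 m/s), for 0.2 s.
3. the wing is lined up with the yellow marks (value of joint fastener between -0.2 and 0.2 rad), for 0.1 s.
At the end, for the whole second after the job is handed in: The gripper's fingers are still on the panel (its sheet or wing) with more than 5 N of contact force, and hold it within 2 mm of fully home on the cowl's flange; the wing is within 0.2 rad of the yellow marks; the cap lies at rest in the tray (all of step 3 and z of panel in the frame of cowl below 0.082 m and contact force between the fingers and panel above 5 N and x of cap in the frame of tray between -0.08 and 0.08 m and y of cap in the frame of tray between -0.07 and 0.07 m and height (world z) of cap below 0.055 m and linear speed of cap below 0.03 m/s); the arm keeps its last pose, push and grip.
It fails at once if the cup is disturbed (distance of cup from where it was at the start of the episode above 0.03 m or angle between cup's own z axis and vertical above 0.5 rad).
It fails at once if the tape is disturbed (distance of tape from where it was at the start of the episode above 0.03 m).
It fails at once if the dolly is disturbed (distance of dolly from where it was at the start of the episode above 0.03 m).
It also fails if it takes over 58 s, if anything falls off the work surface, if the arm or the gripper's body presses on something with over 40 N, if the wrist force passes 120 N, or if a joint passes its speed limit or range.

## Working session

There is one attempt and no reset: what is moved stays moved. The work goes in short steps, each a Python script; the robot and the scene stay as the last script left them, time stands still between calls to the robot, and variables do not carry over. Pictures are saved under pics/ and viewed, at most 10 in all, crops included, and the job is handed in when it is done.

```bash
mkdir -p pics; ls
cat > h.py <<'E'
import numpy as np, cv2
from bench import *
def ray(cam,px,P=None):
    P=P or camera_params(cam);K=np.array(P["K"]);T=np.linalg.inv(np.array(P["camera_from_world"]))
    d=np.array([(px[0]-K[0,2])/K[0,0],(px[1]-K[1,2])/K[1,1],1.])
    if cam=="wrist":
        r=np.hypot(d[0],d[1]); d=np.array([d[0]/r*np.sin(r),d[1]/r*np.sin(r),np.cos(r)]) if r>1e-9 else d
    return T[:3,3],T[:3,:3]@d
def atz(cam,px,z,P=None):
    o,d=ray(cam,px,P);return o+d*(z-o[2])/d[2]
def save(cam,name):
    im=read_camera(cam);cv2.imwrite(f"pics/{name}.png",im[:,:,::-1]);return im
E
python3 - <<'E'
from h import *
zs=dict(cowl=0,panel=.092,mark=.096,cap=.096,tray=0,cup=0,tape=0,dolly=0)
for c in("top","scene"):
    save(c,c+"0")
    for n,z in zs.items():
        for d in tip_of(c,n)[:4]: print(c,n,np.round(d["at"],1),round(d["confidence"],2),np.round(atz(c,d["at"],z)[:2],4))
print(read_time_s(),read_tcp_rot())
E
```

```text
pics
top cowl [301.4 206.2] 0.86 [0.5581 0.087 ]
top panel [298.6 195.9] 0.95 [0.5592 0.089 ]
top mark [311.4 217.7] 0.63 [0.5051 0.0581]
top cap [307.7 204.2] 0.82 [0.5378 0.0671]
top tray [465.8 355.1] 0.93 [ 0.1847 -0.3177]
top tray [465.1 259.1] 0.91 [ 0.421 -0.328]
top tray [445.9 166.4] 0.59 [ 0.6659 -0.2903]
top cup [190.4 259.4] 0.63 [0.4191 0.3665]
top tape [194.  168.3] 0.87 [0.6601 0.3695]
top dolly [181.9 214.6] 0.83 [0.5355 0.3944]
scene cowl [308.2 306.6] 0.9 [0.5527 0.0795]
scene panel [308.9 279. ] 0.59 [0.5533 0.0852]
scene mark [315.9 261.5] 0.56 [0.4974 0.0622]
scene cap [307.9 271.7] 0.57 [0.5381 0.0703]
scene cap [315.3 262.3] 0.38 [0.5006 0.0629]
scene tray [172.9 270.5] 0.83 [ 0.6617 -0.2923]
scene tray [227.7 225.5] 0.72 [ 0.429  -0.3258]
scene tray [312.6 262.8] 0.49 [ 0.4154 -0.015 ]
scene cup [443.7 324.9] 0.62 [0.4119 0.3674]
scene tape [395.  396.1] 0.97 [0.6469 0.3771]
scene dolly [426.9 361.7] 0.72 [0.5309 0.387 ]
0.9 [ 1.98546091e-01  9.80091551e-01  3.16497403e-05 -2.21835265e-05]
```

View pics/top0.png

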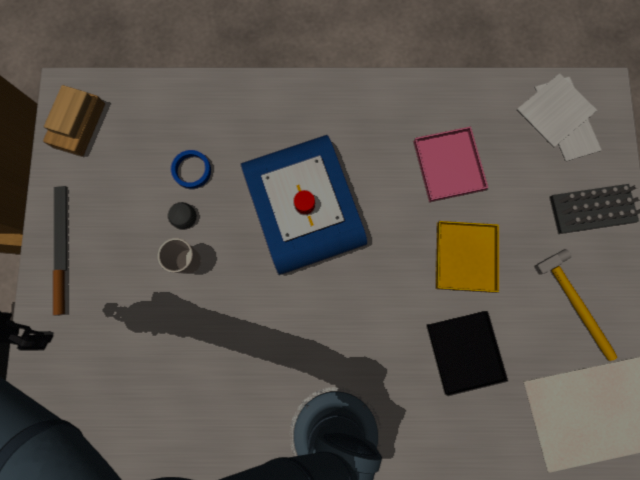

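View pics/scene0.png

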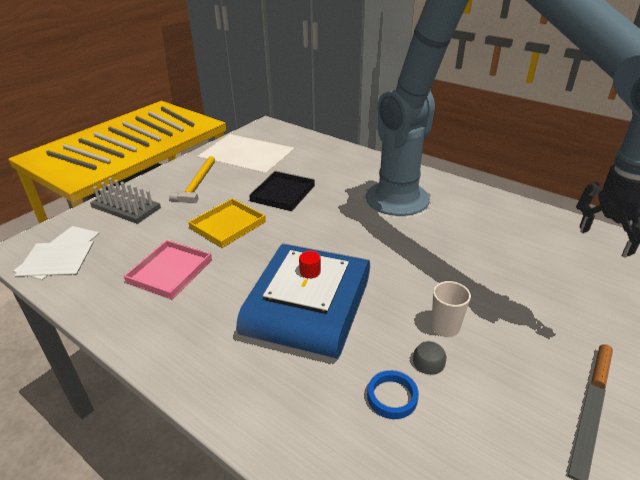

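The yellow tray is at top pixel (467,257), with the pink and black look-alikes to either side of it. The cap is at (304,202), and the yellow marks run from about (299,187) to (311,222). Next I'll refine these by colour.

```bash
cat >> h.py <<'E'
def down(ang):  # quaternion, tool down, closing line (tool y) along world angle ang (mod pi nearest current joint range)
    t=(ang+np.pi/2)/2; return [np.cos(t),np.sin(t),0.,0.]
def blobs(im,lo,hi,amin=8):
    hsv=cv2.cvtColor(im,cv2.COLOR_RGB2HSV);m=cv2.inRange(hsv,lo,hi)
    n,l,s,c=cv2.connectedComponentsWithStats(m);return [(s[i,4],c[i],np.argwhere(l==i)[:,::-1]) for i in range(1,n) if s[i,4]>=amin]
YEL=((18,120,90),(34,255,255)); RED=((0,150,60),(8,255,255))
E
python3 - <<'E'
from h import *
im=cv2.imread("pics/top0.png")[:,:,::-1].copy()
for n,r,z in(("yel",YEL,.096),("red",RED,.13)):
    for a,c,p in blobs(im,*r): print(n,a,c.round(1),atz("top",c,z)[:2].round(4),p.min(0),p.max(0))
P=camera_params("top");print(np.linalg.inv(P["camera_from_world"])[:3,3],P["K"][0][0])
# approach views
R=0.64
for ang in np.arange(-np.pi,np.pi,np.pi/6):
    q=inverse_kinematics([.53,.07,.33],down(ang)); print(round(ang,2),None if q is None else np.round(q,2))
E
```

```text
yel 19 [298.4 187.5] [0.5786 0.0895] [297 185] [300 190]
yel 31 [310.3 220.5] [0.4984 0.0608] [308 216] [313 225]
yel 3916 [467.3 256.7] [ 0.4132 -0.303 ] [438 221] [498 291]
yel 1034 [585.5 314.6] [ 0.2812 -0.5632] [553 266] [616 360]
red 355 [303.9 200.7] [0.5368 0.0746] [294 190] [314 211]
[0.26179687 0.02748902 1.12663065] 449.7651786658821
-3.14 [ 0.85  0.31 -1.23  1.74  0.3   1.31  2.69]
-2.62 [-1.4   0.3   1.42  1.82 -0.31  1.29 -2.51]
-2.09 [-1.4   0.3   1.42  1.82 -0.31  1.29 -1.99]
-1.57 [-0.87  0.1   0.72  1.81 -0.07  1.26 -1.7 ]
-1.05 [-0.84  0.1   0.68  1.8  -0.07  1.26 -1.19]
-0.52 [-0.82  0.1   0.67  1.8  -0.07  1.26 -0.66]
-0.0 [-0.78  0.1   0.62  1.8  -0.06  1.26 -0.15]
0.52 [-0.74  0.1   0.58  1.8  -0.06  1.26  0.37]
1.05 [-0.7   0.1   0.53  1.8  -0.05  1.26  0.89]
1.57 [-0.66  0.1   0.49  1.8  -0.05  1.26  1.41]
2.09 [-0.62  0.1   0.45  1.8  -0.04  1.26  1.93]
2.62 [-0.58  0.1   0.4   1.79 -0.04  1.26  2.45]
```

Run:
```python
from h import *
movel([.253,.599,.33],speed=.25)
move_ptp([.50,.065,.33],down(.35+np.pi/2))
print(read_time_s(),read_eef_pos())
P=camera_params("wrist");im=save("wrist","w1")
print(np.linalg.inv(P["camera_from_world"])[:3,3])
for n,r,z in(("yel",YEL,.096),("red",RED,.141)):
    for a,c,p in blobs(im,*r): print(n,a,c.round(1),atz("wrist",c,z,P)[:2].round(4))
for n,z in(("cap",.096),("mark",.096),("panel",.092)):
    for d in tip_of("wrist",n)[:3]: print(n,np.round(d["at"],1),round(d["confidence"],2),atz("wrist",d["at"],z,P)[:2].round(4))
```

```text
3.475 [0.49993798 0.06623594 0.32983335]
[0.42332821 0.03798263 0.45342412]
yel 9653 [71.6 56.4] [ 0.4283 -0.2513]
yel 183 [315.  200.5] [0.4975 0.0595]
yel 48 [314.1 282.9] [0.5813 0.0887]
red 2558 [314.2 248.3] [0.5294 0.071 ]
cap [311.3 237.5] 0.7 [0.5347 0.069 ]
mark [313.9 200.1] 0.91 [0.4975 0.0584]
```

View pics/w1.png

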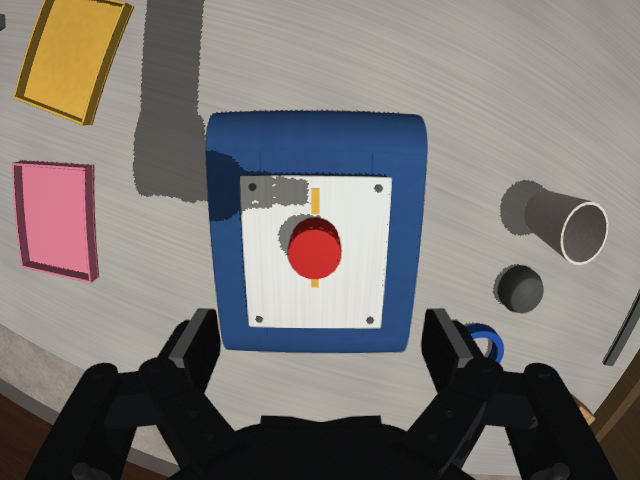

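The wrist view shows the cap at (314,248), with the marks at (315,200) and (314,283), so the panel yaw is about 0.34 rad. The fastener axis comes out at (0.5355, 0.0735), which agrees with the top camera. I'll take the cap off now.

Run:
```python
from h import *
a=(.5355,.0735);q=down(.34+np.pi/2)
movel([*a,.20],q,speed=.25); movel([*a,.125],q,speed=.12)
f0=read_ft_force(); move_gripper(.045,60)
print(read_finger_gap(),read_grasp_force(),np.subtract(read_ft_force(),f0).round(1))
movel([*a,.145],q,speed=.04); print(read_ft_force().round(1))
movel([*a,.25],q,speed=.15)
print(read_time_s(),read_finger_gap(),read_grasp_force(),read_eef_pos())
save("wrist","w2")
t=(.425,-.325)
for z,x in((.30,t),(.15,t)): print(inverse_kinematics([*x,z],q))
```

```text
0.04911908723574894 61.2120914272964 [-0.2 -0.3  3.9]
[-0.5 -0.3 -1.2]
7.0667 0.049204742454944134 65.91616692021489 [0.53461654 0.07343073 0.24895141]
[-0.31874758  0.17063447  1.00090877  1.85162869 -0.15392709  1.20128596
  2.64226859]
[ 0.15727298  0.30686119  0.48243286  1.98147999 -0.18067569  0.89447515
  2.64495346]
```

View pics/w2.png

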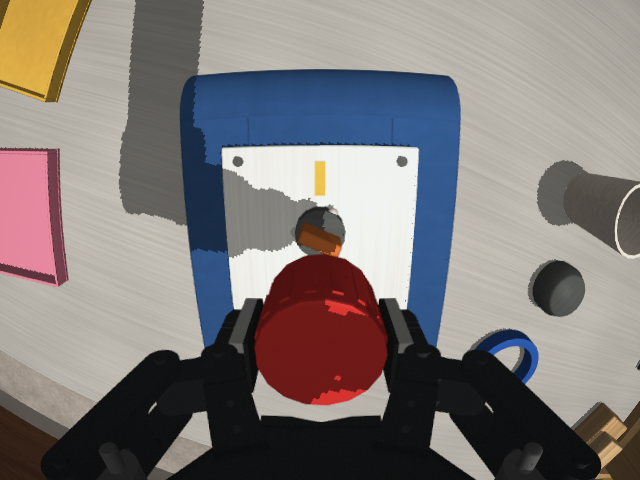

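The cap is held in the gripper, and the orange wing shows at (320,237). On to the tray.

Run:
```python
from h import *
q=down(np.pi/2);t=(.425,-.325)
move_ptp([*t,.22],q); print(read_eef_pos(),read_finger_gap())
movel([*t,.07],q,speed=.2); movel([*t,.038],q,speed=.06); print(read_ft_force().round(1))
move_gripper(.085); movel([*t,.15],q,speed=.2)
pause(.1); save("wrist","w3"); P=camera_params("wrist")
print(read_time_s())
q=down(.34)
move_ptp([.49,.06,.30],q)
P=camera_params("wrist"); im=save("wrist","w4"); print(P["K"])
for n,z in(("wing_top",.134),("mark",.096),("cap",.005)):
    for d in tip_of("wrist",n)[:3]: print(n,np.round(d["at"],1),round(d["confidence"],2),atz("wrist",d["at"],z,P)[:2].round(4))
for nm,r,z in(("yel",YEL,.096),("or",((5,120,60),(17,255,255)),.134)):
    for a,c,p in blobs(im,*r,30):
        w=np.array([atz("wrist",x,z,P)[:2] for x in p]) if a<3000 else np.zeros((2,2))
        ev=np.linalg.eigh(np.cov(w.T)) ; print(nm,a,c.round(1),w.mean(0).round(4),np.arctan2(*ev[1][::-1,1]).round(3),np.sqrt(ev[0]).round(4))
im=save("top","t4")
cv2.imwrite("pics/both.png",np.hstack([cv2.resize(cv2.imread("pics/w4.png")[100:400,150:450],(450,450)),cv2.imread("pics/t4.png")[80:430,250:550]][:1]))
for a,c,p in blobs(im,*RED): print("red",a,c.round(1),atz("top",c,.03)[:2].round(4))
np.save("P4",P,allow_pickle=True)
```

```text
[ 0.42644339 -0.32332268  0.21981286] 0.04926501348513109
[-1.4  0.7 -1.1]
11.5417
[[371.64829954   0.         320.43515888]
 [  0.         371.64829954 240.72110993]
 [  0.           0.           1.        ]]
wing_top [376.4 227.6] 0.73 [0.5339 0.0706]
mark [330.  213.1] 0.85 [0.4981 0.0606]
mark [380.5 193.5] 0.43 [0.5349 0.0932]
yel 220 [329.3 214.5] [0.4979 0.0592] -2.794 [0.0022 0.0072]
yel 210 [415.4 214.5] [0.5734 0.0863] -2.792 [0.0022 0.0074]
yel 1814 [235.2 404. ] [ 0.4706 -0.1975] 2.443 [0.0162 0.0207]
yel 55 [153.6 427.9] [ 0.3723 -0.299 ] -2.988 [0.0036 0.0054]
yel 524 [ 18.4 462.5] [ 0.0574 -0.6501] 1.232 [0.0168 0.045 ]
yel 397 [143.9 474.6] [ 0.361  -0.4383] -2.552 [0.0072 0.0269]
or 612 [377.2 221.9] [0.5327 0.0753] 1.569 [0.004  0.0087]
red 345 [467.7 255.5] [ 0.4257 -0.3253]
```

View pics/w4.png

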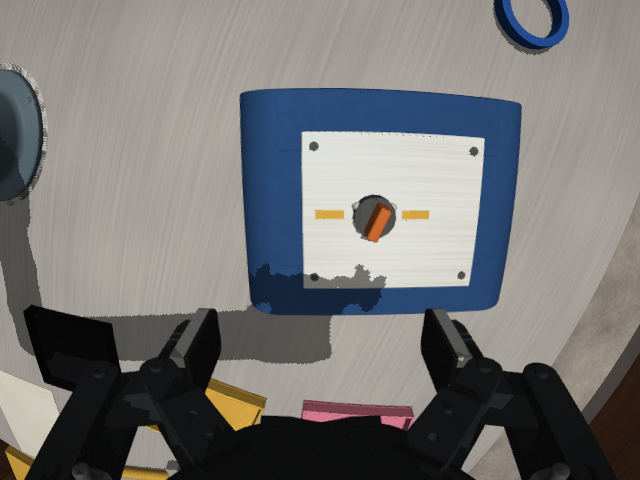

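View pics/w3.png

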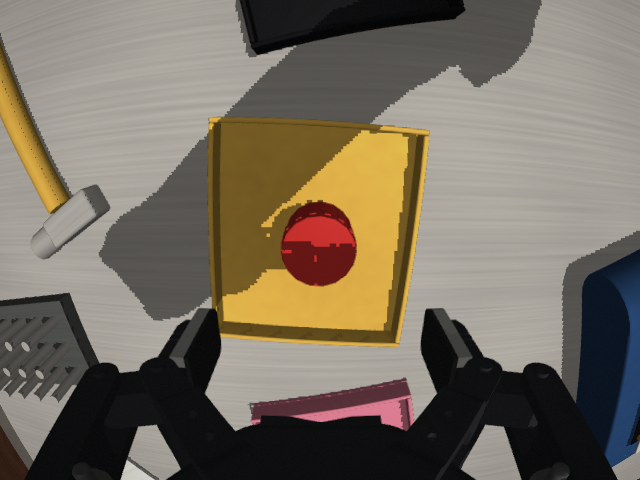

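The cap lies in the tray at (318,245) in w3. In w4 the marks at (329,214) and (415,214) put the axis at (0.5357, 0.0728) with yaw 0.345. The wing's top face runs from (385,206) to (373,241), about 1.2 rad from the marks. I'll grip the wing and turn it in small steps.

Run:
```python
from h import *
P=np.load("P4.npy",allow_pickle=True).item()
im=cv2.imread("pics/w4.png")[:,:,::-1].copy()
w0=None
for v in(150,180,200):
    b=blobs(im,(5,150,v),(17,255,255),60)
    for a,c,p in b:
        (r,s,_)=cv2.minAreaRect(np.array([atz("wrist",x,.134,P)[:2]*1000 for x in p],np.float32))
        w=np.array([atz("wrist",x,.134,P)[:2] for x in p]);e=np.linalg.eigh(np.cov(w.T))
        th=np.arctan2(e[1][1,1],e[1][0,1])%np.pi; print(v,a,c.round(1),w.mean(0).round(4),th.round(3),s)
        if v==180 and w0 is None: w0=th
yaw=.345; a=(.5357,.0728); ang=w0-np.pi/2
assert .8<w0-yaw<1.5
move_ptp([*a,.22],down(ang)); movel([*a,.132],down(ang),speed=.12)
f0=read_ft_force(); move_gripper(.0,40)
print(read_finger_gap(),read_grasp_force(),np.subtract(read_ft_force(),f0).round(1),read_eef_pos(),read_time_s())
if .007<read_finger_gap()<.014:
    end=yaw-np.pi/2
    for g in np.linspace(ang,end,8)[1:]:
        move_ptp([*a,.132],down(g)); print(round(g,2),read_ft_force().round(1),read_ft_torque().round(2),round(read_finger_gap(),4))
P=camera_params("wrist");save("wrist","w5");print(read_time_s(),read_eef_pos(),read_tcp_rot(),down(yaw-np.pi/2))
```

```text
150 360 [379.  224.6] [0.535  0.0736] 1.505 (28.624216079711914, 8.746759414672852)
180 297 [379.  224.6] [0.5349 0.0737] 1.49 (27.610990524291992, 7.265521049499512)
200 143 [379.9 221.6] [0.5347 0.0762] 1.41 (26.044300079345703, 5.264286518096924)
0.008839885418329084 44.848650097846985 [-0.8 -1.1  1.5] [0.53595801 0.07279911 0.13221277] 16.1667
-0.24 [-1.2  0.5  3.8] [ 0.07  0.12 -0.03] 0.0087
-0.41 [-0.2 -0.7  3.1] [ 0.04  0.17 -0.06] 0.0088
-0.57 [-1.3  0.   4. ] [ 0.06  0.23 -0.06] 0.0091
-0.73 [-1.2  0.1  4.5] [ 0.12  0.16 -0.08] 0.0087
-0.9 [-0.7  0.9  4.5] [ 0.18  0.25 -0.06] 0.009
-1.06 [-1.1  0.8  3.5] [ 0.28  0.22 -0.09] 0.009
-1.23 [-0.8  1.5  4.1] [ 0.37  0.27 -0.05] 0.0093
18.025 [0.53559601 0.07305326 0.13204818] [ 9.84603634e-01  1.74801487e-01 -1.75397106e-04 -3.05081223e-04] [np.float64(0.9851587315266797), np.float64(0.17164577972307823), 0.0, 0.0]
```

View pics/w5.png

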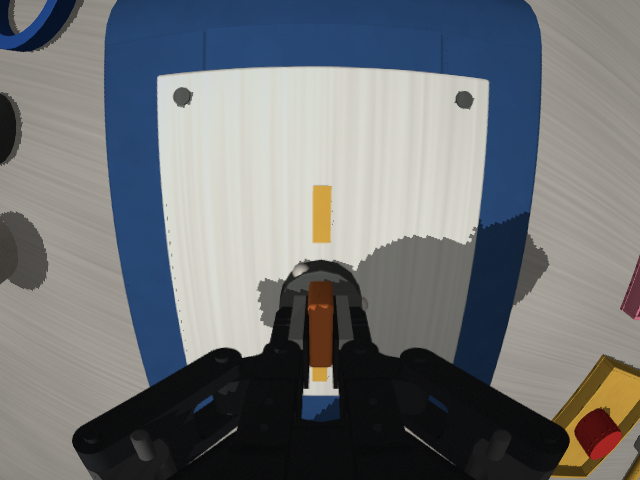

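The wing lies along the marks: mark at (321,213), wing from (320,285) to (320,365). Now I'll press the panel down step by step.

Run:
```python
from h import *
q=down(.345-np.pi/2);a=(.5357,.0728)
move_gripper(0,80)
for z in np.arange(.129,.108,-.002):
    movel([*a,z],q,speed=.03); f=read_ft_force(); print(round(z,4),read_eef_pos()[2].round(4),f.round(1),round(read_finger_gap(),4))
    if f[2]>35 or (z<.121 and f[2]>28): break
pause(.3);print(read_ft_force().round(1),read_eef_pos().round(4),read_time_s(),read_grasp_force())
P=camera_params("wrist");save("wrist","w6")
```

```text
0.129 0.1292 [-2.5  2.5  6.3] 0.0081
0.127 0.1273 [-3.7  1.5  6. ] 0.0084
0.125 0.1255 [-2.6  2.7  8.2] 0.0084
0.123 0.1237 [-2.6  2.2  8.8] 0.0081
0.121 0.1218 [-3.6  1.6  8.8] 0.0082
0.119 0.1202 [-4.7  2.4 12.4] 0.0081
0.117 0.1201 [-10.    3.3  24.2] 0.0078
0.115 0.1199 [-14.5   5.   37.1] 0.0082
[-14.    3.9  37.8] [0.5358 0.0729 0.1199] 20.5417 87.78169870376587
```

View pics/w6.png

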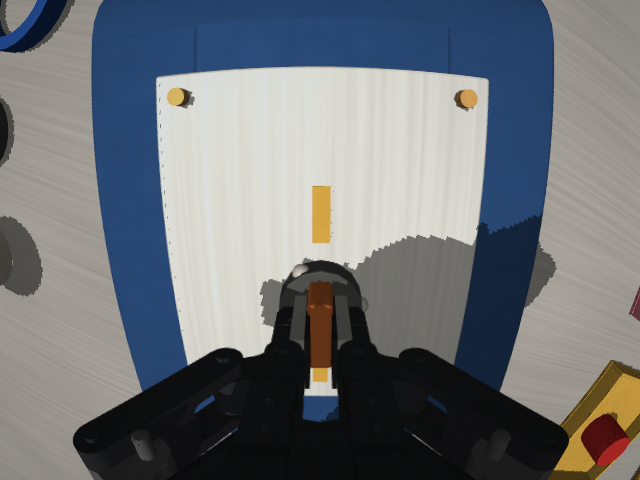

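The panel hit its stop after 12 mm of travel, the pins at (178,97) and (468,98) now stand through the sheet, and the wing is still lined up. I'll ease the push slightly and hand in.

Run:
```python
from h import *
movel([.5357,.0728,.1165],down(.345-np.pi/2),speed=.02); pause(.3)
print(read_ft_force().round(1),read_eef_pos()[2],read_time_s()); print(sign_off())
```

```text
[-11.3   3.8  27.7] 0.12003986677364922 21.1417
the job is handed in; nothing more can be done
None
```

The job is handed in at 21.1 s: the cap is in the yellow tray, the wing is lined up with the marks, and the gripper is holding the panel fully home with about 28 N; the judge's result was not shown.

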